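# Back the strap winder off one notch

## Task

Back the strap winder off by one notch: with a fingertip lift the pawl clear of the ratchet wheel (pushing over its upright thumb tab swings it up, and it stays up), then push the wheel backward by just one tooth, its top moving towards the pawl's pivot (the long spokes on the axle are there to push on), and tip the pawl down again so that it sits fully in the next tooth gap. Only push with the fingers: pick nothing up, and leave the tin, hammer, awl and burnisher where they are.

Things in the scene. Friction and masses are not known exactly. Their poses are not given: they have to be found in the camera images.
- winder: Yellow bench winder, bolted down. Grey base plate x -75..70, y -100..125 mm, 8 thick; origin on the bench under the axle's middle. Axle along x, 110 mm up; wooden drum (radius 22) between uprights at x = -30 and +30, tops 138 mm high. Ratchet wheel at x = +43, spokes at x = -50. The pawl pivots on a post (x = 30, top 158 mm high) at y = +80, height 150 mm, so +y is the pawl's side.
- wheel (a joint): Turn of ratchet wheel, drum and spokes, rad. Grows turning backward: over the top from the winder's -y to +y, towards the pawl's pivot. Starts within 0.1 of 0; one notch is 0.785. Axle friction 0.16 N m (2 N at a ball end) holds it where it is left. With the pawl down it has about 0.15 rad of play either way about 0 and 0.785.
- knob_a (a point): Centre of the black ball end (radius 9 mm) of one of the four steel spokes (90 deg apart, radius 4.5 mm), 88 mm from the axle, at x = -50 mm in the winder's frame. At the start it is the uppermost, leaning about 30 deg from upright towards -y; one notch back it leans 15 deg towards +y.
- wheel_hub (a point): Centre of the steel ratchet wheel, 110 mm above the bench, x = +43 mm in the winder's frame. Wheel 10 mm thick, 8 saw teeth 45 deg apart, root radius 42, tip radius 58 mm.
- pawl (a joint): Lift of the pawl about its pivot, rad. About 0 with the nose fully down in a tooth gap; grows as the nose lifts and the thumb tab swings to +y; stop at 1.0. The nose clears the teeth above about 0.25. A stiff pivot (0.09 N m) holds it where it is left; a nose resting on a tooth reads above 0.08.
- tab_top (a point): Middle of the top edge of the pawl's thumb tab: dark steel plate, 24 mm wide (x), 7 thick, upper 38 mm free, top 60 mm from the pivot (pivot x 43, y 80, z 150 mm in the winder's frame). Leans 10 deg towards the wheel (-y) with the pawl down. Pushed to +y it lifts the pawl, back to -y it seats it. The pawl's bar runs from the pivot to -y, its top 156 mm high beside the tab, 180 mm above the nose.
- nose_foot (a point): Foot of the pawl's nose (7 mm wide along y, 10 mm along x), 69 mm from the pivot on the wheel's side; 151 mm above the bench when seated.
- tin: Closed tin, radius 36, height 85 mm, standing about 230 mm to the -y side of the winder. Bystander. Origin at the middle of its underside.
- hammer: Hammer lying on the bench about 270 mm to the +y side of the winder. Bystander. Origin on the bench under it, handle towards its -x.
- awl: Awl with a wooden handle, 150 mm long, lying between robot and winder. Bystander. Origin on the bench under it.
- burnisher: Turned wooden burnisher, 100 mm high, radius 20 mm, standing beyond the winder on its -y side. Bystander. Origin at the middle of its foot.

How it is judged:
By the outcome, as a careful person would: the job done as asked, in the order asked, and still so for the second after the job is handed in, with the robot touching nothing.
It also fails if it takes over 48 s, if anything falls off the work surface, if the arm or the gripper's body presses on something with over 40 N, if the wrist force passes 120 N, or if a joint passes its speed limit or range.

## Robot

A 6-joint arm with a two-finger parallel gripper is mounted at the origin on the work surface. World frame = base frame: x ahead of the robot, y to its left, z up, the work surface at z = 0. Lengths are in m, angles in rad, forces in N, time in s.
With the tool pointing down it reaches from about 0.425 to 1.125 m from the base axis. Payload 14.9 kg.
Tool frame: the origin (TCP) lies between the finger pads; the fingertips stand 14 mm ahead of it and the grasp point (between the pads) lies 5 mm behind it; z points along the fingers, y is the line along which they close (so a half turn about z gives the same grasp; the last joint's range is limited). The gripper opens to 91 mm and grips with 3 to 60 N. Pads are 32 mm wide; open, the fingers measure 118 mm over their backs; the gripper's body (76 mm by 178 mm) begins 60 mm behind the grasp point.
Start: joints at [1.206, 0.379, 1.734, -0, 1.028, -0.033], TCP at [0.228, 0.662, 0.228] pointing down, gripper open.
Joint ranges: [-2.77, 2.77], [-0.74, 2.19], [0, 2.66], [-1.06, 4.2], [0.31, 2.87], [-3.08, 3.08]. Speed limits (rad/s): [1.89, 1.89, 2.39, 3.14, 3.14, 3.14].

## Interface

Orientations are given as a rotation vector (axis times angle).
In Python, from cell import r gives the robot as it stands.
- The arm moves only by the shell command python3 -m inch 'ROWS' [FORCE]. ROWS is JSON, a list of rows, each a list of 7 numbers: the shift along the tool's x, y, z as a fraction of full scale, then the turn, a rotation vector about the tool's x, y, z as a fraction of full scale, then the closure, from -1 (fully open) to 1 (shut). In form: [[x, y, z, ax, ay, az, claw], ...]. A call has 1 to 12 rows; each row is the pose to reach, as a shift and turn from the pose commanded when the call began, along the tool's axes at that moment; what a row does not reach only later rows make up. Full scale, the value 1, is 120 mm for a shift and 90 degrees for a turn. A row lasts 1/12 s, in which the tool goes at most 41.7 mm and 7.16 degrees, less where a joint would pass 70% of its speed; a pose out of reach is approached as far as the arm can. A call with a number of a shift or a turn outside -1 to 1 is refused whole. A call with a gripper value outside its range is refused whole. The fingers move at their own pace and stop on an object; FORCE is the grip in N (left out, the last holds). Time passes only in rows, so rows that repeat a pose let the fingers close. It gives the time, the measured TCP pose, the force, the opening and the grip force at its end, in the units of the state.
- r.read_state(): the state, without advancing time (a new reading comes with each control period).
- r.camera(name): name is "side" or "top"; returns a dict with "frame" (400x640x3 uint8, red, green, blue), "fx", "fy", "cx", "cy" (pixels), "k1" (the pictures are not rectified: a ray, as slopes to the right and down, at radius r is drawn at 1 + k1 r^2 times it, then the intrinsics apply), "rvec" (rotation vector, rad) and "tvec" (3), from world to camera coordinates, as OpenCV has them. Camera axes: x right, y down, z forward; pixel columns grow to the right and rows downward; lengths in m; the calibration is good to about 2 mm. A picture is of the moment at which its call begins. There is no depth.
- r.finish_job(): hands the job in; it is judged then, once.
The state is a dict: "clock": time; "joints": joint angles; "dq": joint speeds; "joint_torque": joint torques, N m; "position": TCP position; "ee_rot": TCP orientation; "contact_force": force on the tool from outside, world axes, zero at the start; "torque": the same for the moment, N m; "grip_width": opening from 0.0 (shut) to 1.0 (fully open); "finger_force": force on a finger pad.
Only numpy, scipy, OpenCV 4.12 (cv2) and the standard library are available. Lean on these libraries where they do the work, as an engineer would, in place of code of your own. Each camera call takes 0.05 s, during which the arm holds its last target. There are 200 camera calls.

## Working session

There is one attempt and no reset: what is moved stays moved. The work goes in short steps, Python scripts to look and compute and a shell command to move; the robot and the scene stay as the last step left them, time stands still between calls to the robot, and variables do not carry over. Pictures are saved under pics/ and viewed, at most 10 in all, crops included, and the job is handed in when it is done.

```bash
mkdir -p pics; ls; cat > h.py <<'E'
import numpy as np,cv2
from cell import r
from scipy.spatial.transform import Rotation as R
def cam(n,save=None):
    c=r.camera(n); c['R']=cv2.Rodrigues(np.array(c['rvec'],float))[0]; c['t']=np.array(c['tvec'],float)
    if save: cv2.imwrite('pics/'+save,c['frame'][:,:,::-1])
    return c
def proj(c,p):
    q=c['R']@np.array(p,float)+c['t']; s=q[:2]/q[2]; s=s*(1+c['k1']*(s@s))
    return np.array([c['fx']*s[0]+c['cx'],c['fy']*s[1]+c['cy']])
def ray(c,u,v):
    d=np.array([(u-c['cx'])/c['fx'],(v-c['cy'])/c['fy']]); s=d.copy()
    for _ in range(20): s=d/(1+c['k1']*(s@s))
    return -c['R'].T@c['t'], c['R'].T@np.array([s[0],s[1],1.])
def onz(c,u,v,z):
    o,d=ray(c,u,v); return o+d*(z-o[2])/d[2]
def tri(a,ua,b,ub):
    o1,d1=ray(a,*ua);o2,d2=ray(b,*ub)
    s=np.linalg.lstsq(np.c_[d1,-d2],o2-o1,rcond=None)[0]
    p,q=o1+d1*s[0],o2+d2*s[1]; return (p+q)/2,np.linalg.norm(p-q)
E
python3 - <<'E'
from h import *
for n in('side','top'):
    c=cam(n,n+'0.png'); print(n,-c['R'].T@c['t'],c['R'][2],c['fx'],c['k1'])
print(r.read_state())
E
```

```text
pics
side [ 0.47932684 -0.883537    0.76942843] [ 0.07844455  0.81588014 -0.57287525] 503.06469381086663 0.009238559512651198
top [0.47632463 0.02362224 1.29119974] [ 0.0860497  -0.01210766 -0.99621727] 462.9511098630065 -0.058977596916502
{'clock': 0.1, 'joints': array([ 1.20569591e+00,  3.79370734e-01,  1.73471467e+00, -5.05759927e-06,
        1.02847451e+00, -3.33354495e-02]), 'dq': array([ 0.00162413, -0.00105665, -0.00348941, -0.00012005,  0.00044332,
       -0.00073517]), 'joint_torque': array([ 9.30203096e-04, -7.65044761e+01, -4.35289907e+01,  6.52760896e-02,
        3.98482138e-02, -6.59902162e-05]), 'position': array([0.22790952, 0.66150678, 0.22734743]), 'ee_rot': array([-5.18713447e-01, -3.09828380e+00,  1.49056991e-03]), 'contact_force': array([ 0.46137135, -0.54830726,  0.14629367]), 'torque': array([-0.01116153, -0.01774897,  0.0115747 ]), 'finger_force': 0.0, 'grip_width': 1.001938866385514}
```

View pics/side0.png

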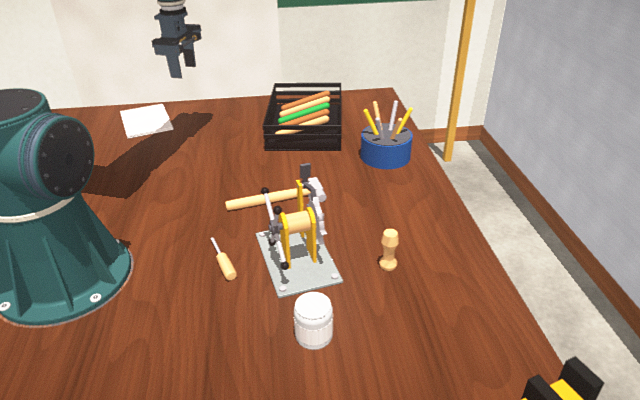

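View pics/top0.png

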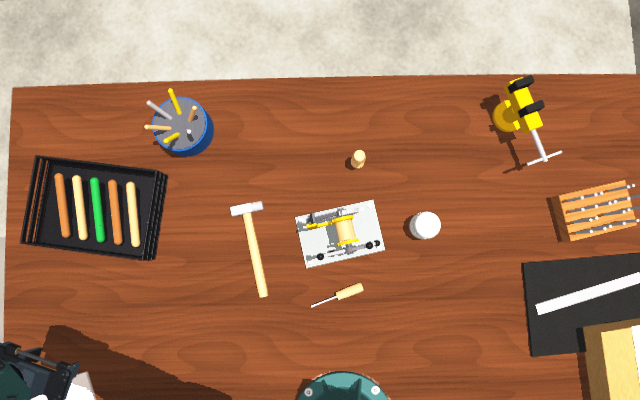

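The side view shows the winder near (298,240), with the tab at about (305,172). The top view shows the plate with corners (296,216), (375,200), (385,249) and (305,268). Hammer, awl, tin and burnisher stand around it. Next I'll enlarge both views.

```bash
python3 - <<'E'
from h import *
a=cv2.imread('pics/side0.png')[155:300,245:350]; b=cv2.imread('pics/top0.png')[190:275,285:395]
a=cv2.resize(a,None,fx=4,fy=4,interpolation=cv2.INTER_CUBIC)
b=cv2.resize(b,None,fx=7,fy=7,interpolation=cv2.INTER_CUBIC)
cv2.imwrite('pics/a.png',a);cv2.imwrite('pics/b.png',b)
c=cam('top');f=c['frame'].astype(int)
# base plate by greyness
hsv=cv2.cvtColor(c['frame'],cv2.COLOR_RGB2HSV)
m=((hsv[...,1]<40)&(hsv[...,2]>110)).astype(np.uint8); m[:, :285]=0;m[:,395:]=0;m[:190]=0;m[275:]=0
m=cv2.morphologyEx(m,cv2.MORPH_CLOSE,np.ones((9,9),np.uint8))
k=max(cv2.findContours(m,0,2)[0],key=cv2.contourArea)
box=cv2.boxPoints(cv2.minAreaRect(k)); P=np.array([onz(c,*p,.008) for p in box]); print(box,P)
print([np.linalg.norm(P[i]-P[i-1]) for i in range(4)])
E
```

```text
[[294.16443 216.8748 ]
 [373.16064 198.85811]
 [384.7838  249.82124]
 [305.7876  267.83795]] [[ 0.56436369  0.11787236  0.008     ]
 [ 0.60944312 -0.10321069  0.008     ]
 [ 0.46698938 -0.13092409  0.008     ]
 [ 0.42300814  0.0884332   0.008     ]]
[np.float64(0.14438855350422924), np.float64(0.22563215281597845), np.float64(0.14512443055781873), np.float64(0.22372298112980632)]
```

View pics/a.png

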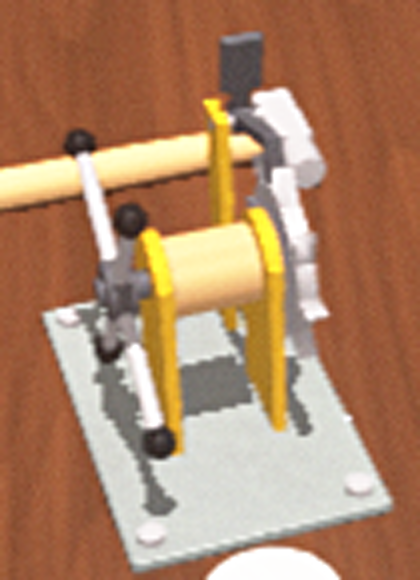

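View pics/b.png

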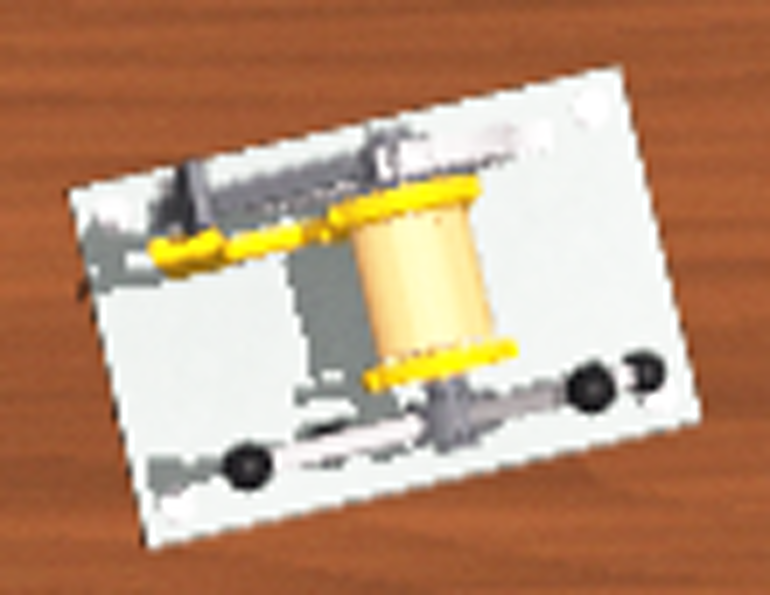

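```bash
cat >> h.py <<'E'
def knobs(c,x0,y0,x1,y1):
    g=c['frame'][y0:y1,x0:x1].max(2)<60
    n,l,s,ce=cv2.connectedComponentsWithStats(g.astype(np.uint8))
    return [(round(ce[i][0]+x0,1),round(ce[i][1]+y0,1),int(s[i][4])) for i in range(1,n) if s[i][4]>6]
E
python3 - <<'E'
from h import *
P=np.array([[.56436,.11787],[.60944,-.10321],[.46699,-.13092],[.42301,.08843]])
L=np.array([[70,125],[70,-100],[-75,-100],[-75,125]])/1e3
Lc=L-L.mean(0);Pc=P-P.mean(0)
yaw=np.arctan2((Lc[:,0]*Pc[:,1]-Lc[:,1]*Pc[:,0]).sum(),(Lc*Pc).sum())
M=np.array([[np.cos(yaw),-np.sin(yaw)],[np.sin(yaw),np.cos(yaw)]]);o=P.mean(0)-M@L.mean(0)
print('yaw',yaw,np.degrees(yaw),'o',o,'res',(Lc@M.T-Pc)*1e3)
s=cam('side');t=cam('top')
W=lambda x,y,z:np.r_[o+M@np.array([x,y])/1e3,z/1e3]
loc=lambda p:np.r_[M.T@(p[:2]-o),p[2]]*1e3
print('side',knobs(s,245,155,350,300));print('top',knobs(t,285,190,395,275))
for nm,p in dict(a=(-50,-44,186),b=(-50,76,154),c=(-50,-76,66),tab=(43,69.6,209)).items(): print(nm,W(*p),proj(s,W(*p)),proj(t,W(*p)))
for u,v in [((130/4+245,218/4+155),(592/7+285,387/7+190)),((78/4+245,141/4+155),(247/7+285,467/7+190)),((242/4+245,38/4+155),(192/7+285,195/7+190))]:
    p,e=tri(s,u,t,v);print(loc(p),e)
E
```

```text
yaw 0.19928504227982324 11.418191842720042 o [ 0.52087513 -0.01871518] res [[ 0.38364208 -0.20133705]
 [-0.15342879  0.33178026]
 [ 0.16635792 -0.66366295]
 [-0.39657121  0.53321974]]
side [(np.float64(262.7), np.float64(191.6), 7), (np.float64(276.9), np.float64(211.4), 17), (np.float64(271.5), np.float64(243.2), 13), (np.float64(284.4), np.float64(265.8), 22)]
top [(np.float64(377.1), np.float64(242.9), 16), (np.float64(368.9), np.float64(245.2), 31), (np.float64(319.8), np.float64(256.4), 28)]
a [ 0.48057533 -0.07174278  0.186     ] [276.51175691 209.29079194] [368.82235    245.05839441]
b [0.4568191  0.04588222 0.154     ] [264.0894596  190.90207543] [319.94644353 256.07384548]
c [ 0.48691032 -0.10310945  0.066     ] [284.12604064 264.83954381] [376.68547032 242.62945027]
tab [0.54924548 0.05801997 0.209     ] [304.45078586 163.43501687] [313.42941512 216.98153349]
[-49.69536627 -45.82272401 186.53075523] 0.0024935291575961405
[-50.4011039   75.24314722 156.18692592] 0.0025903794365066944
[ 43.82299083  71.9467788  204.55458417] 0.004091387702220971
```

```bash
python3 -m inch '[[0,0,-0.5,0,0,-0.338,1],[0,0,-0.5,0,0,-0.338,1],[0,0,-0.5,0,0,-0.338,1],[0,0,-0.5,0,0,-0.338,1],[0,0,-0.5,0,0,-0.338,1],[0,0,-0.5,0,0,-0.338,1],[0,0,-0.5,0,0,-0.338,1]]' 20
cat >> h.py <<'E'
o=np.array([.52087,-.01872]);yaw=.19928;M=np.array([[np.cos(yaw),-np.sin(yaw)],[np.sin(yaw),np.cos(yaw)]])
def W(x,y,z): return np.r_[o+M@np.array([x,y])/1e3,z/1e3]
def loc(p): return np.r_[M.T@(p[:2]-o),p[2]]*1e3
def go(*p):  # finger-tip centre goal, winder frame mm -> fractions in tool axes
    s=r.read_state(); Rt=R.from_rotvec(s['ee_rot']).as_matrix(); q=W(*p)-s['position']; q[2]+=.014
    print('t %.2f'%s['clock'],'tip',np.round(loc(s['position']-[0,0,.014]),1),'F(winder)',np.round(M.T@s['contact_force'][:2],1),round(s['contact_force'][2],1),'grip %.2f'%s['grip_width'],
     'toolY',np.round(M.T@Rt[:2,1],3),'z',np.round(Rt[:,2],3),'shift',np.round(Rt.T@q/.12,3))
E
python3 -c "
from h import *
go(43,30,188)"
```

```text
clock: 0.83
position: [0.228, 0.6617, 0.2878]
ee_rot: [0.31, -3.126, 0.0]
contact_force: [-0.4, -0.6, -0.1]
grip_width: 0.52
finger_force: 0.0
t 0.83 tip [-152.4  725.   273.8] F(winder) [-0.5 -0.5] -0.1 grip 0.52 toolY [0.002 1.   ] z [-0. -0. -1.] shift [-1.639 -5.788  0.716]
```

```bash

python3 -m inch '[[-0.28,-1,0,0,0,0,1],[-0.28,-1,0,0,0,0,1],[-0.28,-1,0,0,0,0,1],[-0.28,-1,0,0,0,0,1]]' | sed -n 2p
python3 -m inch '[[-0.28,-1,0,0,0,0,1],[-0.28,-1,0,0,0,0,1],[-0.28,-1,0,0,0,0,1],[-0.28,-1,0,0,0,0,1]]' | sed -n 2p
python3 -m inch '[[-0.28,-1,0,0,0,0,1],[-0.28,-1,0,0,0,0,1],[-0.28,-1,0,0,0,0,1],[-0.28,-1,0,0,0,0,1]]' | sed -n 2p
python3 -m inch '[[-0.28,-1,0,0,0,0,1],[-0.28,-1,0,0,0,0,1],[-0.28,-1,0,0,0,0,1],[-0.28,-1,0,0,0,0,1]]' | sed -n 2p
python3 -m inch '[[-0.28,-1,0,0,0,0,1],[-0.28,-1,0,0,0,0,1],[-0.28,-1,0,0,0,0,1],[-0.28,-1,0,0,0,0,1],[-0.28,-1,0,0,0,0,1]]'
python3 -c "
from h import *
go(43,32,188)"
```

```text
position: [0.2865, 0.5461, 0.2875]
position: [0.3431, 0.4355, 0.2877]
position: [0.4, 0.3248, 0.2879]
position: [0.457, 0.2139, 0.2881]
clock: 2.58
position: [0.5121, 0.106, 0.2879]
ee_rot: [0.305, -3.127, -0.0]
contact_force: [0.3, -1.1, -0.8]
grip_width: 0.006
finger_force: 0.0
t 2.58 tip [ 16.1 124.  273.9] F(winder) [ 0.1 -1.1] -0.8 grip 0.01 toolY [0.004 1.   ] z [-0.  0. -1.] shift [-0.228 -0.766  0.715]
```

Fingers are shut and the tool is aligned. I'll go over the tab and down on its wheel side, then check from the camera.

```bash

python3 -m inch '[[-0.22,-0.77,0,0,0,0,1],[-0.22,-0.77,0,0,0,0,1],[-0.22,-0.77,0,0,0,0,1],[-0.22,-0.77,0.3,0,0,0,1],[-0.22,-0.77,0.6,0,0,0,1],[-0.22,-0.77,0.71,0,0,0,1],[-0.22,-0.77,0.71,0,0,0,1]]' | sed -n 4p
python3 - <<'E'
from h import *
go(43,50,188)
s=cam('side');t=cam('top')
a=cv2.resize(s['frame'][120:270,245:350],None,fx=4,fy=4,interpolation=2);b=cv2.resize(t['frame'][180:280,280:400],None,fx=3,fy=4,interpolation=2)
b=cv2.resize(b,(360,600));cv2.imwrite('pics/c.png',np.hstack([a,b])[:,:,::-1])
E
```

```text
contact_force: [0.1, -0.1, -0.1]
t 3.17 tip [ 40.1  34.3 185.7] F(winder) [ 0.1 -0.1] -0.1 grip 0.01 toolY [-0.  1.] z [-0.006  0.    -1.   ] shift [-0.024  0.131 -0.019]
```

View pics/c.png

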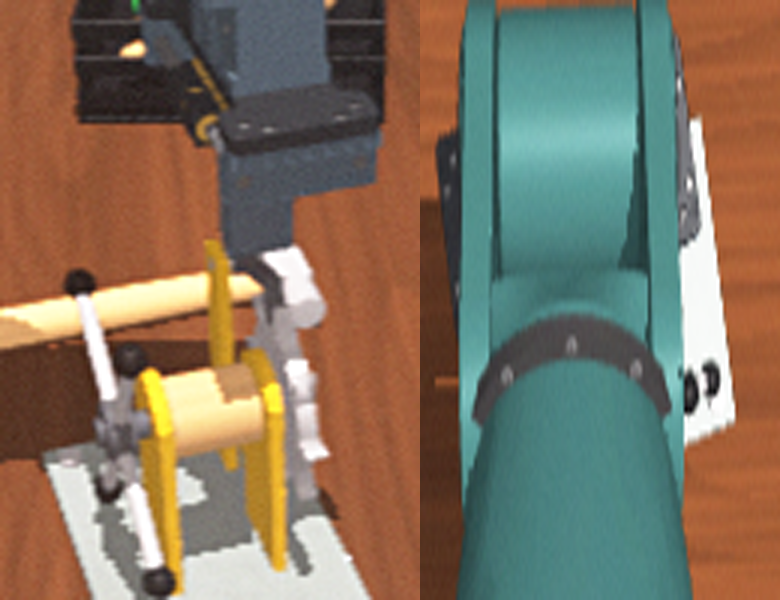

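The side view shows the fingertip above the bar at about (258,250) in the crop, on the wheel side of the tab. The arm blocks the top view. Now I'll push the tab.

```bash

python3 -m inch '[[0,0.04,-0.02,0,0,0,1],[0,0.07,-0.02,0,0,0,1],[0,0.10,-0.02,0,0,0,1],[0,0.13,-0.02,0,0,0,1],[0,0.16,-0.02,0,0,0,1],[0,0.19,-0.02,0,0,0,1]]' | sed -n 2,4p
python3 -c "
from h import *
go(43,75,188)"
python3 -m inch '[[0,0.03,0,0,0,0,1],[0,0.06,0,0,0,0,1],[0,0.09,0,0,0,0,1],[0,0.12,0,0,0,0,1],[0,0.15,0,0,0,0,1],[0,0.17,0,0,0,0,1],[0,0.17,0,0,0,0,1]]' | sed -n 2,4p
python3 -c "
from h import *
go(43,75,188)"
```

```text
position: [0.551, 0.0443, 0.2054]
ee_rot: [-0.312, 3.126, -0.0]
contact_force: [-1.0, 0.0, -0.1]
t 3.77 tip [ 42.   55.8 191.4] F(winder) [-0.9  0.2] -0.1 grip 0.00 toolY [0. 1.] z [ 0.  0. -1.] shift [-0.008  0.16   0.028]
position: [0.5469, 0.0644, 0.205]
ee_rot: [0.313, -3.126, -0.0]
contact_force: [-0.4, 0.7, -0.1]
t 4.35 tip [ 41.9  76.3 191. ] F(winder) [-0.2  0.8] -0.1 grip 0.01 toolY [-0.  1.] z [-0.  0. -1.] shift [-0.009 -0.011  0.025]
```

```bash

python3 -m inch '[[0,-0.03,0,0,0,0,1],[0,-0.03,-0.25,0,0,0,1],[0,-0.03,-0.5,0,0,0,1],[0,-0.03,-0.5,0,0,0,1]]' | sed -n 4p
python3 -m inch '[[0.4,-0.7,0,0,0,0,1],[0.77,-1,0,0,0,0,1],[0.77,-1,0,0,0,0,1],[0.77,-1,0,0,0,0,1],[0.77,-1,0,0,0,0,1],[0.77,-1,0,0,0,0,1]]' | sed -n 4p
python3 - <<'E'
from h import *
go(-50,-75,176)
s=cam('side');t=cam('top')
a=cv2.resize(s['frame'][120:270,245:350],None,fx=4,fy=4,interpolation=2);b=cv2.resize(t['frame'][180:280,280:400],(360,600),interpolation=2)
cv2.imwrite('pics/d.png',np.hstack([a,b])[:,:,::-1])
E
```

```text
contact_force: [1.6, 0.3, 1.8]
contact_force: [0.3, 1.1, 0.5]
t 5.18 tip [-51.1 -48.7 251.1] F(winder) [0.5 1. ] 0.5 grip 0.01 toolY [0.003 1.   ] z [ 0.  0. -1.] shift [-0.01  -0.22   0.626]
```

View pics/d.png

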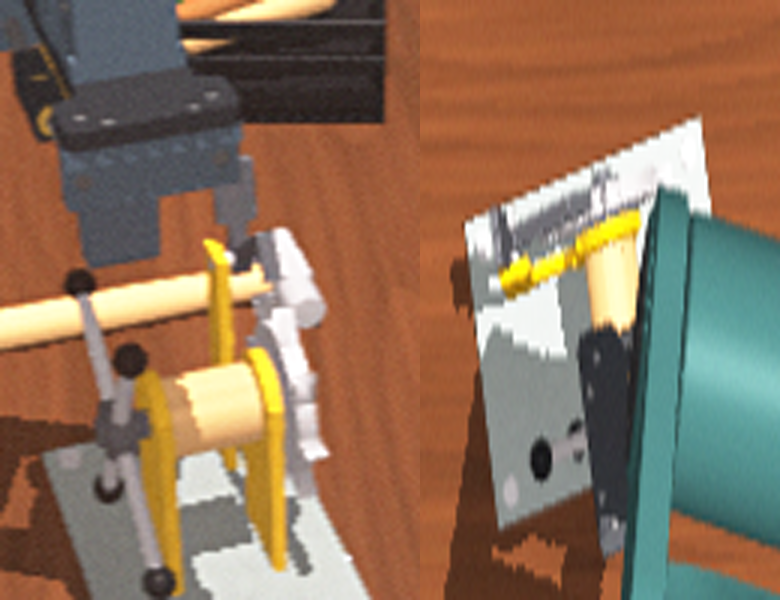

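The side crop shows the tab moved up to about (236,190). In the top crop it is at about (500,235), which is frame (307,219), shifted towards +y. I'll compute the lift from this.

```bash
python3 - <<'E'
from h import *
s=cam('side');t=cam('top')
for l in (0,.3,.5,.7,.9):
    A=l-.1745; p=W(43,80+60*np.sin(A),150+60*np.cos(A)); q=W(43,80+40*np.sin(A),150+40*np.cos(A))
    print(l,(proj(s,p)-[245,120])*4,(proj(s,q)-[245,120])*4,((proj(t,p)-[280,180])*[3,6]+[420,0]).round(),((proj(t,q)-[280,180])*[3,6]+[420,0]).round())
E
```

```text
0 [237.79879359 173.61969097] [237.18987567 201.38856817] [520. 222.] [517. 227.]
0.3 [228.35709451 157.23872352] [230.95357908 190.33183442] [498. 232.] [502. 234.]
0.5 [222.53724928 151.42145931] [227.07751579 186.26444663] [483. 239.] [493. 238.]
0.7 [217.37140012 149.86468694] [223.60950513 184.99500314] [470. 246.] [484. 243.]
0.9 [213.04952394 152.50576326] [220.68125358 186.51952958] [459. 252.] [476. 247.]
```

```bash

python3 -m inch '[[-0.01,-0.22,0,0,0,0,1],[-0.01,-0.22,0.3,0,0,0,1],[-0.01,-0.22,0.6,0,0,0,1],[-0.01,-0.22,0.62,0,0,0,1],[-0.01,-0.22,0.62,0,0,0,1]]' | sed -n 4p
python3 - <<'E'
from h import *
go(-50,-45,176)
s=cam('side');t=cam('top')
a=cv2.resize(s['frame'][140:230,260:340],(480,540),interpolation=2);b=cv2.resize(t['frame'][200:290,285:325],(240,540),interpolation=2)
cv2.imwrite('pics/e.png',np.hstack([a,b])[:,:,::-1])
E
```

```text
contact_force: [-0.1, -0.0, -0.1]
t 5.80 tip [-49.8 -73.1 175.5] F(winder) [-0.1 -0. ] -0.1 grip 0.00 toolY [-0.001  1.   ] z [-0.004  0.001 -1.   ] shift [ 0.001  0.234 -0.004]
```

View pics/e.png

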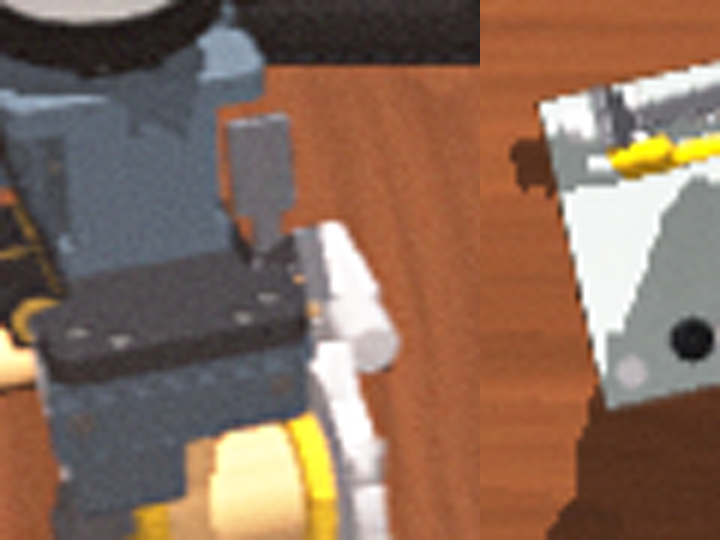

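Tab top is at side (303.3,159.7) and top (305,218.7). With the zero offsets removed that gives a lift of about 0.32, just clear. The fingertip seems thinner than assumed (half about 7 mm). I'll push it further for margin.

```bash

python3 -m inch '[[0,0,-0.3,0,0,0,1],[0,0,-0.6,0,0,0,1],[-0.3,0.4,-0.6,0,0,0,1],[-0.6,0.8,-0.6,0,0,0,1],[-0.77,1,-0.6,0,0,0,1],[-0.77,1,-0.6,0,0,0,1],[-0.77,1,-0.6,0,0,0,1],[-0.77,1,-0.6,0,0,0,1]]' | sed -n 4p
python3 -c "
from h import *
go(43,62,191)"
```

```text
contact_force: [-0.3, -0.6, 0.6]
t 6.57 tip [ 44.3  46.9 250.8] F(winder) [-0.5 -0.5] 0.6 grip 0.01 toolY [-0.003  1.   ] z [ 0.002 -0.    -1.   ] shift [0.012 0.126 0.498]
```

```bash

python3 -m inch '[[0,0.13,0,0,0,0,1],[0,0.13,0.2,0,0,0,1],[0,0.13,0.4,0,0,0,1],[0,0.13,0.5,0,0,0,1],[0,0.13,0.5,0,0,0,1]]' | sed -n 4p
python3 -m inch '[[0,0.03,0,0,0,0,1],[0,0.06,0,0,0,0,1],[0,0.09,0,0,0,0,1],[0,0.12,0,0,0,0,1],[0,0.15,0,0,0,0,1],[0,0.18,0,0,0,0,1],[0,0.20,0,0,0,0,1],[0,0.20,0,0,0,0,1]]' | sed -n 4p
python3 -c "
from h import *
go(43,86,191)"
python3 -m inch '[[0,-0.02,0,0,0,0,1],[0,-0.02,-0.25,0,0,0,1],[0,-0.02,-0.5,0,0,0,1],[0,-0.02,-0.5,0,0,0,1]]' | sed -n 4p
python3 -m inch '[[0.4,-0.5,0,0,0,0,1],[0.79,-1,0,0,0,0,1],[0.79,-1,0,0,0,0,1],[0.79,-1,0,0,0,0,1],[0.79,-1,0,0,0,0,1],[0.79,-1,0,0,0,0,1]]' | sed -n 4p
python3 -c "
from h import *
go(-50,-75,176)"
```

```text
contact_force: [-0.0, -0.1, -0.6]
contact_force: [1.1, -0.4, -0.2]
t 7.65 tip [ 43.2  85.9 188.8] F(winder) [ 1.  -0.6] -0.2 grip 0.01 toolY [-0.  1.] z [ 0.  0. -1.] shift [ 0.002  0.001 -0.018]
contact_force: [1.0, 1.2, 1.9]
contact_force: [-0.2, 0.6, -0.1]
t 8.48 tip [-52.3 -37.9 248.7] F(winder) [-0.   0.6] -0.1 grip 0.00 toolY [0.003 1.   ] z [ 0.  0. -1.] shift [-0.02  -0.309  0.606]
```

```bash

python3 -m inch '[[-0.02,-0.31,0,0,0,0,1],[-0.02,-0.31,0.3,0,0,0,1],[-0.02,-0.31,0.6,0,0,0,1],[-0.02,-0.31,0.6,0,0,0,1],[-0.02,-0.31,0.6,0,0,0,1]]' | sed -n 4p
python3 - <<'E'
from h import *
go(-50,-45,178)
s=cam('side');t=cam('top')
a=cv2.resize(s['frame'][140:230,260:340],(480,540),interpolation=2);b=cv2.resize(t['frame'][200:290,285:325],(240,540),interpolation=2)
cv2.imwrite('pics/f.png',np.hstack([a,b])[:,:,::-1])
E
```

```text
contact_force: [0.9, 0.4, 0.4]
t 8.90 tip [-49.6 -73.2 175.8] F(winder) [1.  0.2] 0.4 grip 0.01 toolY [-0.001  1.   ] z [-0.004  0.001 -1.   ] shift [ 0.003  0.235 -0.018]
```

View pics/f.png

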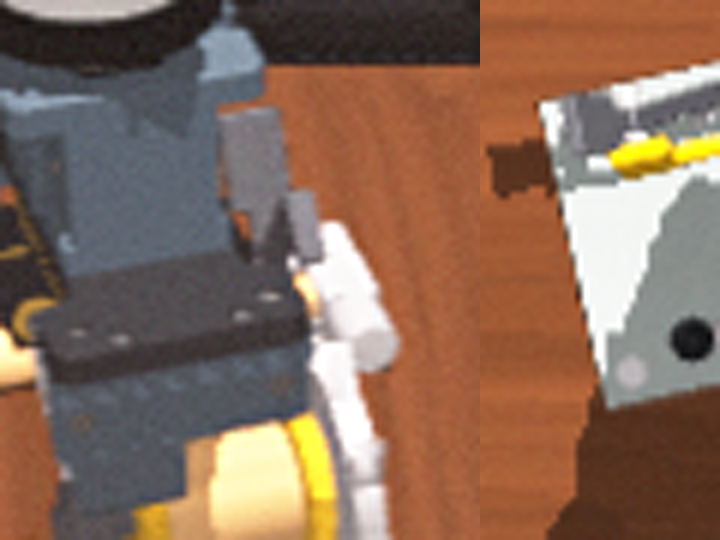

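The side crop shows the tab top at (250,110) and the nose standing clear at (303,225), so the lift is about 0.55. Now I'll push the knob slowly.

```bash

python3 -m inch '[[0,0.06,-0.02,0,0,0,1],[0,0.11,-0.02,0,0,0,1],[0,0.16,-0.02,0,0,0,1],[0,0.2,-0.02,0,0,0,1],[0,0.24,-0.02,0,0,0,1],[0,0.28,-0.02,0,0,0,1],[0,0.32,-0.02,0,0,0,1],[0,0.36,-0.02,0,0,0,1],[0,0.4,-0.02,0,0,0,1],[0,0.4,-0.02,0,0,0,1]]' | sed -n 4p
python3 - <<'E'
from h import *
go(-50,0,178)
s=cam('side');t=cam('top')
print(knobs(s,245,155,350,300),knobs(t,285,190,395,275))
E
```

```text
contact_force: [-0.8, 0.9, 0.4]
t 9.83 tip [-49.5 -25.3 178.9] F(winder) [-0.6  1.1] 0.4 grip 0.01 toolY [-0.  1.] z [-0.001  0.    -1.   ] shift [0.004 0.211 0.008]
[(np.float64(255.0), np.float64(168.4), 103), (np.float64(261.2), np.float64(165.6), 12), (np.float64(276.6), np.float64(183.0), 74), (np.float64(263.0), np.float64(202.0), 12), (np.float64(285.0), np.float64(255.9), 28), (np.float64(276.0), np.float64(256.8), 26)] [(np.float64(331.1), np.float64(250.4), 345), (np.float64(315.4), np.float64(257.1), 33), (np.float64(332.0), np.float64(270.7), 16)]
```

```bash
cat >> h.py <<'E'
def kb(us,ut):
    s=cam('side');t=cam('top'); p,e=tri(s,us,t,ut); q=loc(p)
    print('knob',q.round(1),'err',round(e,4),'angle from upright',np.degrees(np.arctan2(q[1],q[2]-110)).round(1))
E
python3 - <<'E'
from h import *
kb((262.7,191.6),(319.8,256.4)); kb((263,202),(315.4,257.1))
s=cam('side');t=cam('top')
for a in np.arange(60,111,5):
    p=W(-50,88*np.sin(np.radians(a)),110+88*np.cos(np.radians(a))); print(a,proj(s,p).round(1),proj(t,p).round(1))
E
```

```text
knob [-51.9  76.8 152.2] err 0.0024 angle from upright 61.2
knob [-51.5  88.8 116. ] err 0.0022 angle from upright 86.1
60 [264.1 190.9] [319.9 256.1]
65 [263.9 192.6] [318.5 256.4]
70 [263.9 194.5] [317.4 256.6]
75 [263.9 196.7] [316.6 256.7]
80 [264. 199.] [316.  256.8]
85 [264.2 201.5] [315.7 256.9]
90 [264.4 204.2] [315.7 256.8]
95 [264.7 207. ] [315.9 256.7]
100 [265.1 210. ] [316.3 256.6]
105 [265.5 213. ] [317.  256.4]
110 [266.  216.1] [318.  256.1]
```

```bash

python3 -m inch '[[0,0.03,0,0,0,0,1],[0,0.06,0,0,0,0,1],[0,0.09,0,0,0,0,1],[0,0.12,0,0,0,0,1],[0,0.15,0,0,0,0,1],[0,0.18,0,0,0,0,1],[0,0.2,0,0,0,0,1],[0,0.22,0,0,0,0,1],[0,0.23,0,0,0,0,1],[0,0.23,0,0,0,0,1]]' | sed -n 4p
python3 - <<'E'
from h import *
go(-50,5,178)
s=cam('side');t=cam('top')
print(knobs(s,255,195,275,225),knobs(t,305,240,325,275))
E
```

```text
contact_force: [-0.9, -1.0, -0.8]
t 11.07 tip [-49.3   1.7 179. ] F(winder) [-1.1 -0.8] -0.8 grip 0.00 toolY [-0.  1.] z [-0.  0. -1.] shift [0.006 0.027 0.009]
[(np.float64(265.3), np.float64(210.9), 18)] [(np.float64(317.3), np.float64(254.7), 294)]
```

```bash

python3 -m inch '[[0,0.02,0,0,0,0,1],[0,0.04,0,0,0,0,1],[0,0.05,0,0,0,0,1],[0,0.05,0,0,0,0,1]]' | sed -n 4p
python3 -c "
from h import *
s=cam('side');print(knobs(s,255,195,275,225))"
python3 -m inch '[[0,-0.1,0,0,0,0,1],[0,-0.2,0,0,0,0,1],[0,-0.3,-0.3,0,0,0,1],[0,-0.3,-0.6,0,0,0,1],[0,-0.3,-0.6,0,0,0,1]]' | sed -n 4p
python3 - <<'E'
from h import *
go(43,118,188)
s=cam('side');t=cam('top')
print(knobs(s,245,190,300,300),knobs(t,285,190,395,275))
E
```

```text
contact_force: [-0.6, -2.3, 0.5]
[(np.float64(265.5), np.float64(213.1), 16)]
contact_force: [1.3, -0.0, 1.2]
t 11.97 tip [-46.7 -31.2 257.2] F(winder) [ 1.2 -0.3] 1.2 grip 0.00 toolY [0.002 1.   ] z [ 0.008 -0.001 -1.   ] shift [-0.741  1.246  0.579]
[(np.float64(268.5), np.float64(190.4), 10), (np.float64(265.6), np.float64(212.9), 15), (np.float64(283.5), np.float64(242.3), 27), (np.float64(279.8), np.float64(264.6), 33)] [(np.float64(333.8), np.float64(249.0), 433), (np.float64(316.8), np.float64(256.5), 28)]
```

Knob b is at side (265.6,212.9), about 104° from upright, so the wheel is at about 0.77. Now I'll go to the far side of the tab.

```bash

python3 -m inch '[[-0.3,0.4,0,0,0,0,1],[-0.6,0.7,0,0,0,0,1],[-0.74,1,0,0,0,0,1],[-0.74,1,0,0,0,0,1],[-0.74,1,0,0,0,0,1],[-0.74,1,0,0,0,0,1]]' | sed -n 4p
python3 -m inch '[[0,0.2,0,0,0,0,1],[0,0.35,0,0,0,0,1],[0,0.35,0.2,0,0,0,1],[0,0.35,0.4,0,0,0,1],[0,0.35,0.57,0,0,0,1],[0,0.35,0.57,0,0,0,1],[0,0.35,0.57,0,0,0,1]]' | sed -n 4p
python3 -c "
from h import *
go(43,100,187)"
```

```text
contact_force: [-0.8, 0.1, -0.1]
contact_force: [0.7, 0.2, 0.0]
t 13.15 tip [ 38.5 132.4 181.9] F(winder) [0.7 0.1] 0.0 grip 0.01 toolY [0.001 1.   ] z [-0.003 -0.001 -1.   ] shift [-0.038 -0.27  -0.043]
```

```bash

python3 -m inch '[[-0.04,-0.04,-0.04,0,0,0,1],[-0.04,-0.08,-0.04,0,0,0,1],[-0.04,-0.12,-0.04,0,0,0,1],[-0.04,-0.16,-0.04,0,0,0,1],[-0.04,-0.19,-0.04,0,0,0,1],[-0.04,-0.22,-0.04,0,0,0,1],[-0.04,-0.25,-0.04,0,0,0,1],[-0.04,-0.28,-0.04,0,0,0,1],[-0.04,-0.31,-0.04,0,0,0,1],[-0.04,-0.31,-0.04,0,0,0,1]]' | sed -n 4p
python3 -c "
from h import *
go(43,85,187)"
python3 -m inch '[[0,-0.02,0,0,0,0,1],[0,-0.04,0,0,0,0,1],[0,-0.06,0,0,0,0,1],[0,-0.07,0,0,0,0,1],[0,-0.07,0,0,0,0,1]]' | sed -n 4p
python3 -c "
from h import *
go(43,85,187)"
```

```text
contact_force: [1.2, -0.6, -0.1]
t 13.98 tip [ 44.3  95.7 187.4] F(winder) [ 1.1 -0.8] -0.1 grip 0.00 toolY [0. 1.] z [-0. -0. -1.] shift [ 0.011 -0.089  0.004]
contact_force: [0.5, -0.8, 0.6]
t 14.40 tip [ 44.3  87.6 187.4] F(winder) [ 0.3 -0.9] 0.6 grip 0.01 toolY [0. 1.] z [-0. -0. -1.] shift [ 0.011 -0.022  0.003]
```

```bash

for i in 1; do :; done
python3 -m inch '[[0,-0.01,0,0,0,0,1],[0,-0.02,0,0,0,0,1],[0,-0.02,0,0,0,0,1]]' | sed -n 2,4p
python3 -c "
from h import *
go(43,85,187)"
python3 -m inch '[[0,-0.01,0,0,0,0,1],[0,-0.015,0,0,0,0,1],[0,-0.015,0,0,0,0,1]]' | sed -n 4p
python3 - <<'E'
from h import *
go(43,85,187)
s=cam('side');t=cam('top')
a=cv2.resize(s['frame'][140:230,260:340],(480,540),interpolation=2);b=cv2.resize(t['frame'][200:290,285:325],(240,540),interpolation=2)
cv2.imwrite('pics/g.png',np.hstack([a,b])[:,:,::-1])
E
```

```text
position: [0.5472, 0.0746, 0.2014]
ee_rot: [0.311, -3.126, -0.003]
contact_force: [-1.7, 9.4, -0.5]
t 14.65 tip [ 44.3  86.2 187.4] F(winder) [0.2 9.6] -0.5 grip 0.00 toolY [0.001 1.   ] z [-0.001  0.002 -1.   ] shift [ 0.011 -0.01   0.004]
contact_force: [-4.3, 24.8, 1.4]
t 14.90 tip [ 44.3  85.8 187.5] F(winder) [ 0.7 25.2] 1.4 grip 0.00 toolY [0.001 1.   ] z [-0.001  0.004 -1.   ] shift [ 0.011 -0.007  0.004]
```

View pics/g.png

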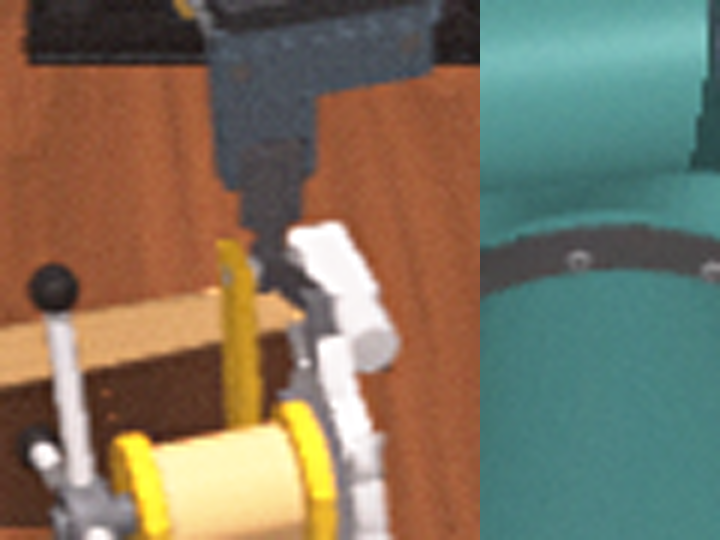

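The stop came at y = 86 mm, where the tab should be fully seated. The tab top shows at about (272,148), frame (305.3,164.7), as at the start. I'll retreat and check.

```bash

python3 -m inch '[[0,0.1,0,0,0,0,1],[0,0.3,0,0,0,0,1],[0,0.4,-0.2,0,0,0,1],[0,0.4,-0.5,0,0,0,1],[0,0.4,-0.8,0,0,0,1],[0,0.7,-0.8,0,0,0,1],[0,1,-0.8,0,0,0,1],[0,1,-0.8,0,0,0,1]]' | sed -n 4p
python3 -m inch '[[0.3,1,0,0,0,0,1],[0.3,1,0,0,0,0,1],[0.3,1,0,0,0,0,1],[0.3,1,0,0,0,0,1],[0.3,1,0,0,0,0,1]]' | sed -n 2p
python3 - <<'E'
from h import *
go(43,85,187)
s=cam('side');t=cam('top')
print(knobs(s,245,190,300,300),knobs(t,285,190,395,275))
a=cv2.resize(s['frame'][150:240,255:335],(480,540),interpolation=2)
cv2.imwrite('pics/h.png',a[:,:,::-1])
for l in (0,.1,.2):
    A=l-.1745; f=np.radians(0)
    print(l,proj(s,W(43,80+60*np.sin(A),150+60*np.cos(A)))+[1,1])
E
```

```text
contact_force: [0.5, -0.8, -0.7]
position: [0.4642, 0.3015, 0.2975]
t 16.08 tip [  7.8 325.1 283.5] F(winder) [-0. -1.] 0.6 grip 0.01 toolY [-0.003  1.   ] z [ 0. -0. -1.] shift [-0.287 -2.001  0.805]
[(np.float64(268.7), np.float64(190.3), 9), (np.float64(283.8), np.float64(242.6), 22), (np.float64(279.7), np.float64(264.6), 27)] [(np.float64(382.6), np.float64(241.8), 26), (np.float64(340.3), np.float64(251.7), 35), (np.float64(316.6), np.float64(256.7), 22)]
0 [305.4496984  164.40492274]
0.1 [304.6500098 162.7973634]
0.2 [303.8603774  161.42830266]
```

View pics/h.png

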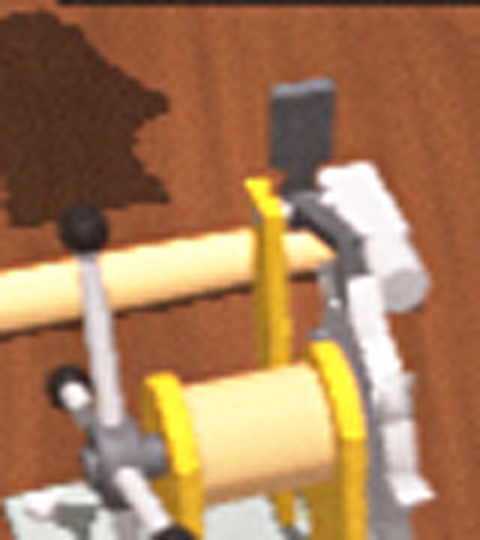

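The tab top is at about frame (305.5,163.8), and the bar lies down on the wheel. I'll compare the tab numerically with the starting picture.

```bash
python3 - <<'E'
from h import *
a=cv2.imread('pics/side0.png');c=cam('side','z.png');b=cv2.imread('pics/z.png')
for g in (a,b):
    w=g[155:181,296:316].astype(int); m=(w[...,2]-w[...,0]<15)&(w.max(2)<130)
    y,x=np.nonzero(m[:24]); print(m.sum(),x.mean()+296,y.mean()+155,y.min()+155)
ga,gb=[cv2.cvtColor(g,6).astype(np.float32) for g in (a,b)]
tp=ga[160:178,298:313]; rr=cv2.matchTemplate(gb[155:183,293:318],tp,5); print(cv2.minMaxLoc(rr)); i=cv2.minMaxLoc(rr)[3]
x,y=i; print(rr[y-1:y+2,x-1:x+2].round(3))
E
```

```text
120 304.9646017699115 171.141592920354 165
119 304.9732142857143 171.19642857142858 165
(-0.22192324697971344, 0.9731005430221558, (10, 10), (5, 5))
[[0.61  0.714 0.682]
 [0.873 0.973 0.899]
 [0.713 0.702 0.575]]
```

```bash
python3 -c "
from h import *
kb((268.7,190.3),(340.3,251.7))
print(r.finish_job())"
```

```text
knob [-49.7  25.7 187.2] err 0.0011 angle from upright 18.4
the job is handed in; nothing more can be done
None
```

The winder is backed off one notch: the wheel measures about 0.77–0.84 rad against a notch of 0.785. The pawl's tab is back at its starting position in the side view, so the nose sits fully in the next gap. The job is handed in at about 16 s with the robot clear and nothing else touched.

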